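# Screw down a stand's levelling foot and lock it

### The job

One corner of the low steel stand hangs in the air: its screw-down foot is wound up off the worktop. Turn the foot's wing knob clockwise until the rubber foot just bears on the worktop, lightly and without jacking the stand up or shoving it about, then swing the lock lever clockwise to its stop so that the setting holds. Leave the tin on the stand and the other things where they are.

Things in the scene. Friction and masses are not known exactly. Their poses are not given: they have to be found in the camera images.
- stand: Low steel stand, loose, about 5 kg, top plate 240 x 220 mm, 70 mm high. Origin on the worktop under the plate's middle; x to its back, y to its left, z up. Rests on three fixed legs; the front right corner has the screw foot instead, axis vertical at x -145, y -85 mm. While the foot is off the worktop, a downward push of more than about 9 N there rocks the stand.
- foot_screw: Screw with wing knob and, at its lower end, a 56 mm wide rubber foot. Origin on the axis; x along the wing. Clockwise from above lowers it, 20 mm a turn (3.18 mm/rad); the free thread takes about 0.03 N m. The foot starts 2.5 to 7.5 mm above the worktop; its height on the screw differs from start to start, so the knob's height does not tell when it touches.
- knob (a point): Centre of the knob's black wing, on the screw axis, about 125 mm above the worktop. The wing is a flat bar 56 mm long (along the x axis given), 13 mm thick (along y) and 26 mm high; grip it from above across its thickness. A round hub, 28 mm wide, reaches 22 mm below this point.
- foot_buffer (a point): Point on the screw axis, 40 mm below the knob's centre. Under it the foot bears through a rubber buffer, about 9 N/mm: 0.1 rad past first touch gives 2 to 3 N, 0.3 rad some 8 N. Its rubbing on the worktop adds a resisting torque of about 0.008 to 0.02 N m per newton of load. From about 15 N on it begins to lift the stand.
- lock_lever (a joint): Angle of the lock lever round the screw axis, rad. 0 = locked, against its stop, lever pointing to the front of the stand (its -x); it grows anticlockwise seen from above; at the start it is open at 1.0 to 1.4. Stays where it is left; pushing its post takes about 1 N.
- lever_post (a point): A point on the lever's upright post, 95 mm above the worktop and 70 mm from the screw axis. The post is steel, 13 mm in diameter, from 78 mm to 101 mm above the worktop, with a black ball 17 mm wide on top (up to 110 mm); the flat lever arm, 12 mm wide and 70 to 76 mm above the worktop, joins it to the screw axis.
- worktop: The fixed steel worktop, its face at z = 0; origin inside the slab.
- ramekin: Bystander: white ramekin, 69 mm wide, 34 mm high, loose on the worktop left of the stand's front; origin under its centre.
- tin: Bystander: plain steel tin, 86 mm wide, 40 mm high, loose on the stand's top; origin under its centre.
- jar: Bystander: spice jar with a black cap, 44 mm wide, 99 mm high, loose on the worktop right of the stand; origin under its centre.

How it is judged:
On the way, in this order (a step that is already met when the one before it is completed fails the run):
1. the foot bears on the worktop while the lock lever is still open (contact force between foot_screw and worktop above 1 N and value of joint lock_lever above 0.8 rad), for 0.2 s.
2. the lock lever is swung to its stop (value of joint lock_lever below 0.1 rad), for 0.2 s.
At the end, for the whole second after the job is handed in: The foot bears on the worktop with 1 to 12 N, the lock lever is within 0.10 rad of its stop, the stand is at rest, level within 0.010 rad and within 20 mm of where it stood (contact force between foot_screw and worktop between 1 and 12 N and value of joint lock_lever below 0.1 rad and angle between stand's own z axis and vertical below 0.01 rad and distance of stand from where it was at the start of the episode below 0.02 m and linear speed of stand below 0.01 m/s); the robot touches nothing.
It fails at once if the foot is pressed on the worktop with more than 20 N (contact force between foot_screw and worktop above 20 N).
It fails at once if the stand is jacked up or tipped by more than 0.02 rad (angle between stand's own z axis and vertical above 0.02 rad).
It fails at once if the stand is shoved more than 25 mm (distance of stand from where it was at the start of the episode above 0.025 m).
It fails at once if the tin on the stand, the ramekin or the jar is moved by more than 25 mm (distance of any of tin, ramekin, jar from where it was at the start of the episode above 0.025 m).
It also fails if it takes over 72 s, if anything falls off the work surface, if the arm or the gripper's body presses on something with over 40 N, if the wrist force passes 120 N, or if a joint passes its speed limit or range.

### The arm

A 6-joint arm with a two-finger parallel gripper is mounted at the origin on a cart in front of the work surface, level with it; the furniture and walls round the work are solid. World frame = base frame: x ahead of the robot, y to its left, z up, the work surface at z = 0. Lengths are in m, angles in rad, forces in N, time in s.
With the tool pointing down it reaches from about 0.35 to 0.875 m from the base axis. Payload 4.2 kg.
Tool frame: the origin (TCP) lies at the very end of the fingers, on their centre line; the grasp point (between the pads) lies 19 mm behind it; z points along the fingers, y is the line along which they close (so a half turn about z gives the same grasp; the last joint's range is limited). The gripper opens to 87 mm and grips with 3 to 60 N. Pads are 19 mm wide; open, the fingers measure 117 mm over their backs; the gripper's body (75 mm by 190 mm) begins 51 mm behind the grasp point.
Start: joints at [1.538, 0.385, 0.008, 0, -1.194, -0.259], TCP at [0.18, 0.599, 0.223] pointing down, gripper open.
Joint ranges: [-3.14, 3.14], [-1.21, 2.06], [-1.07, 1.41], [-3.16, 2.05], [-2.99, -0.16], [-3.1, 3.1]. Speed limits (rad/s): [2.79, 2.79, 3.14, 3.14, 3.14, 3.14].

### API

Orientations are given as a unit quaternion [w, x, y, z].
In Python, from plant import bot gives the robot as it stands.
- The arm moves only by the tool apply_moves, never from a script. Its argument "rows" is a list of rows, each an object with "translation": the shift along the tool's x, y, z in units of 30 mm (1.0 is 30 mm), a list of three; "dr": the turn, a rotation vector about the tool's x, y, z in units of 6 degrees (1.0 is 6 degrees), a list of three; "grip": the gripper command: -1 is fully open, 1 is shut, values between are in proportion. In form: [{"translation": [dx, dy, dz], "dr": [ax, ay, az], "grip": grip}, ...]. A call has 1 to 10 rows; each row shifts and turns the commanded pose from where the row before left it, along the tool's axes as they then stand; what a row does not reach is not made up. A row lasts 1/10 s, in which the tool goes at most 50 mm and 8.59 degrees, less where a joint would pass 70% of its speed; a pose out of reach is approached as far as the arm can. A call is refused whole if a number of a shift passes 1 or a number of a turn 1, either way. A call with a gripper value outside its range is refused whole. The fingers move at their own pace and stop on an object; "force" is the grip in N (left out, the last holds). Time passes only in rows, so rows that do not move let the fingers close. It gives the time, the measured TCP pose, the force, the opening and the grip force at its end, in the units of the state.
- bot.observe(): the state, without advancing time (a new reading comes with each control period).
- bot.camera(name): name is "scene" or "top" or "wrist"; returns a dict with "image" (480x640x3 uint8, blue, green, red), "fx", "fy", "cx", "cy" (pixels), "world_from_camera" (4x4, takes a point from camera to world coordinates); the wrist camera has in their place "T_tool_cam" (4x4, takes a point from camera to tool coordinates, whose origin is the TCP and whose axes are the flange's). Camera axes: x right, y down, z forward; pixel columns grow to the right and rows downward; lengths in m; the calibration is good to about 2 mm. A picture is of the moment at which its call begins: read the wrist's pose just before it. There is no depth.
- bot.sign_off(): hands the job in; it is judged then, once.
The state is a dict: "clock": time; "joint_pos": joint angles; "joint_vel": joint speeds; "tau": joint torques, N m; "position": TCP position; "eef_rot": TCP orientation; "ft_force": force on the tool from outside, world axes, zero at the start; "wrist_torque": the same for the moment, N m; "width": finger opening in m; "gripper_force": force on a finger pad.
Only numpy, scipy, OpenCV 4.12 (cv2) and the standard library are available. Lean on these libraries where they do the work, as an engineer would, in place of code of your own. Each camera call takes 0.05 s, during which the arm holds its last target. There are 200 camera calls.

## Working session

There is one attempt and no reset: what is moved stays moved. The work goes in short steps, Python scripts to look and compute and a tool call to move; the robot and the scene stay as the last step left them, time stands still between calls to the robot, and variables do not carry over. Pictures are saved under pics/ and viewed, at most 10 in all, crops included, and the job is handed in when it is done.

Besides the shell and the picture viewer there is one more tool, called after "Call:" by a JSON object that holds its "method" and its "body". apply_moves: Moves the arm, as the interface text tells. Its arguments: {"type":"object","properties":{"rows":{"type":"array","items":{"type":"object","properties":{"translation":{"type":"array","items":{"type":"number"}},"dr":{"type":"array","items":{"type":"number"}},"grip":{"type":"number"}}}},"force":{"type":"number"}},"required":["rows"]}

```bash
mkdir -p pics; python3 - <<'E'
from plant import bot
import cv2,numpy as np,json
s=bot.observe();print({k:np.round(v,4).tolist() for k,v in s.items()})
for n in ("scene","top"):
    c=bot.camera(n);cv2.imwrite(f"pics/{n}0.png",c["image"])
    print(n,c["fx"],c["fy"],c["cx"],c["cy"],np.round(c["world_from_camera"],4).tolist())
E
```

```text
{'clock': 0.0, 'joint_pos': [1.5376, 0.3856, 0.0066, -0.0005, -1.194, -0.2586], 'joint_vel': [-0.0008, -0.0001, 0.0012, -0.0001, -0.0003, -0.0002], 'tau': [0.0014, -39.0664, 18.7403, 4.22, 0.011, -0.0002], 'position': [0.1796, 0.598, 0.2215], 'eef_rot': [0.0011, 0.9894, -0.1455, -0.0001], 'ft_force': [-0.0022, -0.0927, -0.0332], 'wrist_torque': [-0.0344, -0.0178, -0.0316], 'gripper_force': 0.0, 'width': 0.087}
scene 433.2488511605631 433.2488511605631 321.7871832906708 243.7539507979697 [[0.6655, -0.463, 0.5854, 0.0225], [-0.7462, -0.4287, 0.5093, -0.564], [0.0151, -0.7758, -0.6308, 0.7114], [0.0, 0.0, 0.0, 1.0]]
top 477.0693477636183 477.0693477636183 320.8838168214464 237.1034289843128 [[0.0266, -0.9969, 0.0743, 0.4926], [-0.9996, -0.0275, -0.011, -0.0432], [0.013, -0.074, -0.9972, 1.211], [0.0, 0.0, 0.0, 1.0]]
```

View pics/scene0.png

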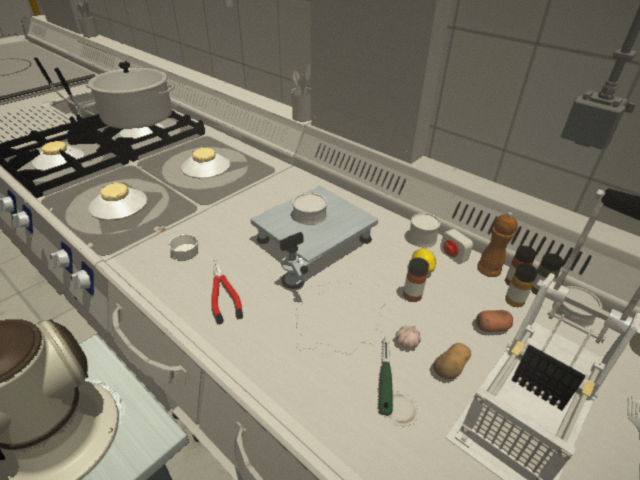

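View pics/top0.png

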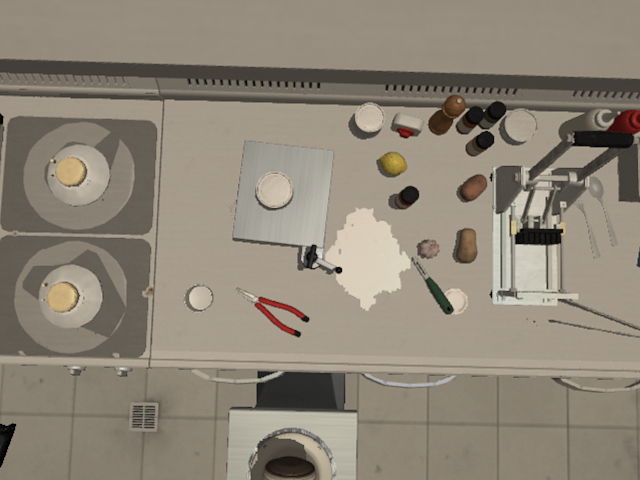

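The scene shows the stand at the middle, with the knob near (291,245), the jar at (415,280) and the ramekin at (184,245). In the top view the knob is near (312,258), the lever ball at (338,270), the ramekin at (200,297), the jar at (407,196) and the tin at (273,190). I'll zoom in on the knob.

```bash
cat > h.py <<'E'
import numpy as np
def ray(K,T,u,v,z):
    d=T[:3,:3]@np.array([(u-K[2])/K[0],(v-K[3])/K[1],1]);o=T[:3,3]
    return o+d*(z-o[2])/d[2]
def K(c): return (c["fx"],c["fy"],c["cx"],c["cy"])
E
python3 - <<'E'
import cv2,numpy as np
t=cv2.imread("pics/top0.png")[230:290,280:360];s=cv2.imread("pics/scene0.png")[220:300,260:340]
f=lambda i:cv2.resize(i,None,fx=5,fy=5,interpolation=cv2.INTER_CUBIC)
t=f(t);s=f(s);o=np.zeros((400,800,3),np.uint8);o[:300,:400]=t;o[:,400:]=s
cv2.imwrite("pics/z0.png",o)
E
```

```text
(no output)
```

View pics/z0.png

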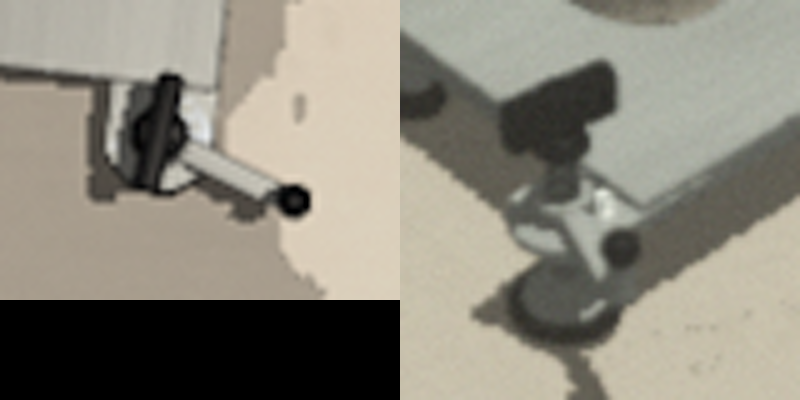

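Crop: wing runs from about (314,245.5) to (310,268) in the top view, lever ball at about (338.6,270).

```bash
python3 - <<'E'
from plant import bot
import numpy as np
from h import *
c=bot.camera("top");T=np.array(c["world_from_camera"]);k=K(c)
a,b=[ray(k,T,*p,.138) for p in((314,245.5),(310,268))]
print(a,b,(a+b)/2,np.arctan2(*(a-b)[1::-1]),np.linalg.norm(a-b))
print("ball",ray(k,T,338.6,270,.102))
for p in ((233,240),(326.5,247),(334,150),(246,141)): print("plate",ray(k,T,*p,.07))
c=bot.camera("scene");T=np.array(c["world_from_camera"])
print("scene",ray(K(c),T,260+158/5,220+105/5,.125),ray(K(c),T,260+221/5,220+248/5,.102))
w=bot.camera("wrist");print(np.round(w["T_tool_cam"],4).tolist(),K(w))
E
```

```text
[ 0.55322992 -0.03998106  0.138     ] [ 0.50244145 -0.03240982  0.138     ] [ 0.52783568 -0.03619544  0.138     ] -0.14798417743670284 0.05134970863898596
ball [ 0.49991671 -0.09850336  0.102     ]
plate [0.56493936 0.15421161 0.07      ]
plate [ 0.55429429 -0.06980103  0.07      ]
plate [ 0.79092398 -0.08195605  0.07      ]
plate [0.80672889 0.13240885 0.07      ]
scene [ 0.52939627 -0.03652597  0.125     ] [ 0.49973745 -0.10185996  0.102     ]
[[0.001, -0.9518, -0.3067, 0.0855], [1.0, 0.001, 0.0, -0.002], [0.0003, -0.3067, 0.9518, -0.1615], [0.0, 0.0, 0.0, 1.0]] (406.2733666346018, 406.2733666346018, 319.99356855269116, 240.56198366699363)
```

Call:
{"method": "apply_moves", "body": {"rows": [{"translation": [0.5, 0.5, 0], "dr": [0, 0, 0], "grip": -1}, {"translation": [1, 1, 0], "dr": [0, 0, 0], "grip": -1}, {"translation": [1, 1, 0], "dr": [0, 0, 0], "grip": -1}, {"translation": [1, 1, 0], "dr": [0, 0, 0], "grip": -1}, {"translation": [1, 1, 0], "dr": [0, 0, 0], "grip": -1}, {"translation": [1, 1, 0], "dr": [0, 0, 0], "grip": -1}, {"translation": [1, 1, 0], "dr": [0, 0, 0], "grip": -1}, {"translation": [1, 1, 0], "dr": [0, 0, 0], "grip": -1}, {"translation": [1, 1, 0], "dr": [0, 0, 0], "grip": -1}, {"translation": [1, 1, 0], "dr": [0, 0, 0], "grip": -1}]}}

```text
clock: 1.25
position: [0.3711, 0.242, 0.2228]
eef_rot: [-0.0, 0.989, -0.145, 0.0]
ft_force: [1.3, 1.1, 0.4]
width: 0.0869
gripper_force: 0.0
```

Call:
{"method": "apply_moves", "body": {"rows": [{"translation": [1, 1, 0], "dr": [0, 0, 0], "grip": -1}, {"translation": [1, 1, 0], "dr": [0, 0, 0], "grip": -1}, {"translation": [1, 1, 0], "dr": [0, 0, 0], "grip": -1}, {"translation": [1, 1, 0], "dr": [0, 0, 0], "grip": -1}, {"translation": [1, 1, 0], "dr": [0, 0, 0], "grip": -1}, {"translation": [1, 1, 0], "dr": [0, 0, 0], "grip": -1}, {"translation": [0.5, 0.5, 0], "dr": [0, 0, 0], "grip": -1}, {"translation": [0, 0, 0], "dr": [0, 0, -0.7], "grip": -1}, {"translation": [0, 0, 0], "dr": [0, 0, -0.7], "grip": -1}, {"translation": [0, 0, 0], "dr": [0, 0, 0], "grip": -1}]}}

```text
clock: 2.25
position: [0.5013, 0.0004, 0.2224]
eef_rot: [-0.0, 0.997, -0.073, -0.0]
ft_force: [-0.1, 0.2, -0.1]
width: 0.0868
gripper_force: 0.0
```

```bash
cat >> h.py <<'E'
from scipy.spatial.transform import Rotation as Ro
def pose(s):
    q=s["eef_rot"];R=Ro.from_quat([q[1],q[2],q[3],q[0]]).as_matrix();return np.array(s["position"]),R
def show(s):
    p,R=pose(s);print("t",round(s["clock"],2),"p",np.round(p,4),"yaw",round(np.arctan2(R[1,0],R[0,0]),3),"tilt",np.round(R[:2,2],3),"F",np.round(s["ft_force"],2),"M",np.round(s["wrist_torque"],3),"w",round(s["width"],4),"g",round(s["gripper_force"],1),"q6",round(s["joint_pos"][5],2))
    return p,R
def units(s,target):
    p,R=pose(s);print("units to",target,np.round(R.T@(np.array(target)-p)/.03,2))
E
python3 - <<'E'
from plant import bot
from h import *
import cv2
s=bot.observe();show(s);units(s,[.5285,-.0363,.2]);c=bot.camera("wrist");cv2.imwrite("pics/w1.png",c["image"])
E
```

```text
t 2.25 p [5.013e-01 4.000e-04 2.224e-01] yaw -0.146 tilt [-0.  0.] F [-0.09  0.22 -0.12] M [ 0.059 -0.004  0.03 ] w 0.0868 g 0.0 q6 1.1
units to [0.5285, -0.0363, 0.2] [1.07 1.08 0.75]
```

View pics/w1.png

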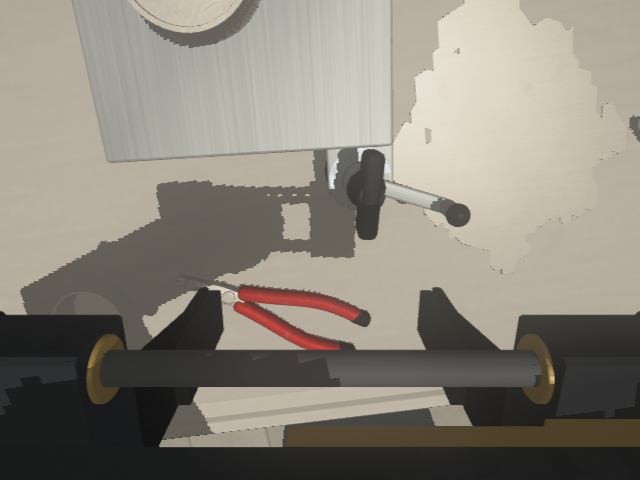

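Wrist view: wing from about (373,150) to (367,238), hub to its left, lever ball at (458,214).

```bash
python3 - <<'E'
from plant import bot
from h import *
s=bot.observe();p,R=pose(s);c=bot.camera("wrist");A=np.eye(4);A[:3,:3]=R;A[:3,3]=p;T=A@np.array(c["T_tool_cam"])
a=ray(K(c),T,373.5,155,.138);b=ray(K(c),T,368,212,.138);e=ray(K(c),T,368,238,.112)
print(a,b,e,np.linalg.norm(a-b),np.arctan2(*(a-b)[1::-1]));
for z in(.125,.138):print(ray(K(c),T,371,193,z))
print("ball",ray(K(c),T,458,214,.102))
units(s,[.5285,-.0363,.2])
E
python3 - <<'E'
import cv2
i=cv2.imread("pics/w1.png")[130:255,310:480];cv2.imwrite("pics/w1z.png",cv2.resize(i,None,fx=4,fy=4,interpolation=cv2.INTER_CUBIC))
E
```

```text
[ 0.55634447 -0.03781771  0.138     ] [ 0.52212382 -0.03075455  0.138     ] [ 0.49667899 -0.03087468  0.112     ] 0.034941969666531854 -0.20354245748121183
[ 0.53097532 -0.03513748  0.125     ]
[ 0.53375824 -0.03388485  0.138     ]
ball [ 0.50192017 -0.0971834   0.102     ]
units to [0.5285, -0.0363, 0.2] [1.08 1.09 0.75]
```

View pics/w1z.png

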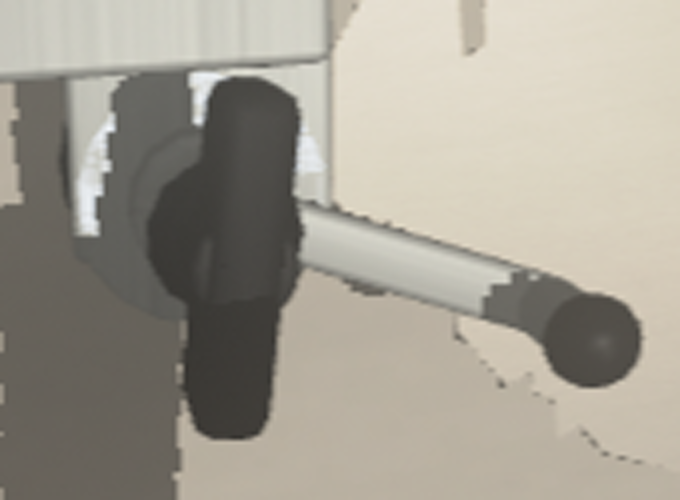

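```bash
python3 - <<'E'
from plant import bot
from h import *
s=bot.observe();p,R=pose(s);c=bot.camera("wrist");A=np.eye(4);A[:3,:3]=R;A[:3,3]=p;T=A@np.array(c["T_tool_cam"])
k=K(c);q=lambda u,v,z:ray(k,T,310+u/4,130+v/4,z)
a=q(252,78,.112);b=q(228,438,.138);print(a,b,(a+b)/2,np.linalg.norm((a-b)[:2]))
l,r=q(188,390,.138),q(272,390,.138);l2,r2=q(206,130,.138),q(298,130,.138)
m,m2=(l+r)/2,(l2+r2)/2;print(m,m2,np.linalg.norm(l-r),np.arctan2(*(m2-m)[1::-1]))
print("ball",q(594,338,.102))
E
```

```text
[ 0.55675707 -0.04062658  0.112     ] [ 0.50434968 -0.02800887  0.138     ] [ 0.53055338 -0.03431773  0.125     ] 0.05390492870638315
[ 0.51219334 -0.02919335  0.138     ] [ 0.55199385 -0.03689575  0.138     ] 0.01322297164102097 -0.19116190089796692
ball [ 0.50151886 -0.09738     0.102     ]
```

Call:
{"method": "apply_moves", "body": {"rows": [{"translation": [0, 0, 0], "dr": [0, 0, 0.35], "grip": 0.08}, {"translation": [0.6, 0.5, 0], "dr": [0, 0, 0], "grip": 0.08}, {"translation": [0.55, 0.49, 0.5], "dr": [0, 0, 0], "grip": 0.08}, {"translation": [0, 0, 1], "dr": [0, 0, 0], "grip": 0.08}, {"translation": [0, 0, 0.5], "dr": [0, 0, 0], "grip": 0.08}, {"translation": [0, 0, 0], "dr": [0, 0, 0], "grip": 0.08}, {"translation": [0, 0, 0], "dr": [0, 0, 0], "grip": 0.08}], "force": 6}}

```text
clock: 3.1
position: [0.5304, -0.0345, 0.1631]
eef_rot: [0.0, 0.996, -0.091, 0.0]
ft_force: [0.0, -0.3, 0.6]
width: 0.0422
gripper_force: 0.0
```

```bash
python3 - <<'E'
from plant import bot
from h import *
import cv2
s=bot.observe();show(s);units(s,[.530,-.0352,.116])
c=bot.camera("wrist");cv2.imwrite("pics/w2.png",c["image"])
E
```

```text
t 3.1 p [ 0.5304 -0.0345  0.1631] yaw -0.182 tilt [ 0.001 -0.   ] F [ 0.03 -0.28  0.56] M [-0.026  0.074  0.01 ] w 0.0422 g 0.0 q6 1.15
units to [0.53, -0.0352, 0.116] [-0.01  0.02  1.57]
```

View pics/w2.png

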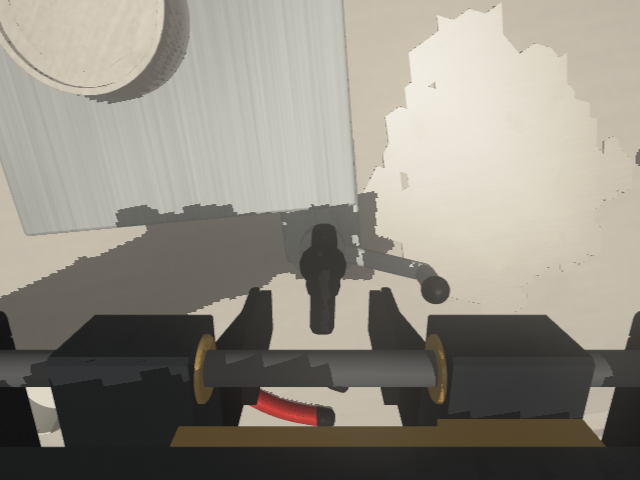

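```bash
python3 - <<'E'
from plant import bot
import numpy as np
print(np.round(bot.observe()["joint_pos"],3))
E
```

```text
[ 2.410e-01  2.790e-01 -3.080e-01  1.000e-03 -9.820e-01  1.148e+00]
```

Call:
{"method": "apply_moves", "body": {"rows": [{"translation": [0, 0.02, 0.8], "dr": [0, 0, 0], "grip": 0.08}, {"translation": [0, 0, 0.77], "dr": [0, 0, 0], "grip": 0.08}, {"translation": [0, 0, 0], "dr": [0, 0, 0], "grip": 0.08}, {"translation": [0, 0, 0], "dr": [0, 0, 0], "grip": 1}, {"translation": [0, 0, 0], "dr": [0, 0, 0], "grip": 1}, {"translation": [0, 0, 0], "dr": [0, 0, 0], "grip": 1}, {"translation": [0, 0, 0], "dr": [0, 0, 0], "grip": 1}], "force": 20}}

```text
clock: 3.85
position: [0.5304, -0.0351, 0.1165]
eef_rot: [-0.0, 0.996, -0.091, 0.001]
ft_force: [0.6, -0.3, -0.5]
width: 0.016
gripper_force: 0.0
```

```bash
python3 - <<'E'
from plant import bot
from h import *
show(bot.observe())
E
```

```text
t 3.85 p [ 0.5304 -0.0351  0.1165] yaw -0.182 tilt [0.002 0.   ] F [ 0.58 -0.27 -0.46] M [-0.017 -0.006  0.049] w 0.016 g 0.0 q6 1.15
```

Call:
{"method": "apply_moves", "body": {"rows": [{"translation": [0, 0, 0], "dr": [0, 0, 0], "grip": 1}, {"translation": [0, 0, 0], "dr": [0, 0, 0], "grip": 1}, {"translation": [0, 0, 0], "dr": [0, 0, 0], "grip": 1}, {"translation": [0, 0, 0], "dr": [0, 0, 0], "grip": 1}]}}

```text
clock: 4.25
position: [0.5303, -0.0356, 0.1163]
eef_rot: [0.0, 0.996, -0.091, 0.001]
ft_force: [-1.0, -2.9, 5.6]
width: 0.0127
gripper_force: 19.9
```

```bash
python3 - <<'E'
from plant import bot
from h import *
show(bot.observe())
E
```

```text
t 4.25 p [ 0.5303 -0.0356  0.1163] yaw -0.181 tilt [ 0.001 -0.001] F [-0.99 -2.9   5.59] M [-0.807  0.202 -0.022] w 0.0127 g 19.9 q6 1.15
```

Call:
{"method": "apply_moves", "body": {"rows": [{"translation": [0, 0.02, -0.02], "dr": [0, 0, 0], "grip": 1}, {"translation": [0, 0, 0], "dr": [0, 0, 0], "grip": 1}, {"translation": [0, 0, 0], "dr": [0, 0, 0], "grip": 1}]}}

```text
clock: 4.55
position: [0.5302, -0.0358, 0.1164]
eef_rot: [-0.0, 0.996, -0.091, 0.001]
ft_force: [0.1, -1.0, 4.4]
width: 0.0127
gripper_force: 19.9
```

```bash
python3 - <<'E'
from plant import bot
from h import *
show(bot.observe())
E
```

```text
t 4.55 p [ 0.5302 -0.0358  0.1164] yaw -0.182 tilt [0.001 0.   ] F [ 0.11 -1.    4.38] M [-0.363 -0.081 -0.015] w 0.0127 g 19.9 q6 1.15
```

Call:
{"method": "apply_moves", "body": {"rows": [{"translation": [0, 0.01, -0.06], "dr": [0, 0, 0], "grip": 1}, {"translation": [0, 0, 0.011], "dr": [0, 0, 1], "grip": 1}, {"translation": [0, 0, 0.011], "dr": [0, 0, 1], "grip": 1}, {"translation": [0, 0, 0.011], "dr": [0, 0, 1], "grip": 1}, {"translation": [0, 0, 0.011], "dr": [0, 0, 1], "grip": 1}, {"translation": [0, 0, 0], "dr": [0, 0, 0], "grip": 1}, {"translation": [0, 0, 0], "dr": [0, 0, 0], "grip": 1}]}}

```text
clock: 5.25
position: [0.5296, -0.0361, 0.1154]
eef_rot: [-0.0, 0.955, -0.295, -0.0]
ft_force: [3.4, -1.5, -7.7]
width: 0.0128
gripper_force: 20.0
```

```bash
python3 - <<'E'
from plant import bot
from h import *
show(bot.observe())
E
```

```text
t 5.25 p [ 0.5296 -0.0361  0.1154] yaw -0.599 tilt [-0.001  0.   ] F [ 3.36 -1.53 -7.7 ] M [-0.611 -1.331 -0.005] w 0.0128 g 20.0 q6 0.73
```

```bash
cat >> h.py <<'E'
def avg(bot,n=6):
    L=[]
    for i in range(n):
        bot.camera("top");s=bot.observe();L.append(np.r_[s["ft_force"],s["wrist_torque"]])
    show(s);L=np.array(L);m=L.mean(0);p,R=pose(s);print("avg F",np.round(m[:3],2),"tool F",np.round(R.T@m[:3],2),"Mz",np.round(m[5],4),"sd",np.round(L[:,5].std(),4))
E
python3 - <<'E'
from plant import bot
from h import *
avg(bot)
E
```

```text
t 5.55 p [ 0.5294 -0.0361  0.1154] yaw -0.6 tilt [-0.001  0.   ] F [  5.6   -1.78 -11.57] M [-0.627 -1.619  0.003] w 0.0128 g 20.0 q6 0.73
avg F [  4.78  -1.73 -10.89] tool F [ 4.93 -1.27 10.89] Mz -0.0242 sd 0.0339
```

Call:
{"method": "apply_moves", "body": {"rows": [{"translation": [0.015, 0, 0.035], "dr": [0, 0, 0], "grip": 1}, {"translation": [0, 0, 0.011], "dr": [0, 0, 1], "grip": 1}, {"translation": [0, 0, 0.011], "dr": [0, 0, 1], "grip": 1}, {"translation": [0, 0, 0], "dr": [0, 0, 0], "grip": 1}]}}

```text
clock: 5.95
position: [0.5296, -0.0363, 0.1147]
eef_rot: [0.0, 0.919, -0.394, -0.001]
ft_force: [2.5, -0.4, -6.6]
width: 0.0127
gripper_force: 20.0
```

```bash
python3 - <<'E'
from plant import bot
from h import *
avg(bot)
E
```

```text
t 6.25 p [ 0.5296 -0.0364  0.1147] yaw -0.809 tilt [-0.001  0.   ] F [ 1.54 -0.65 -6.77] M [-0.152 -0.635  0.021] w 0.0128 g 20.0 q6 0.52
avg F [ 2.32 -0.75 -6.53] tool F [ 2.15 -1.16  6.53] Mz -0.007 sd 0.0193
```

Call:
{"method": "apply_moves", "body": {"rows": [{"translation": [0.01, -0.005, 0.03], "dr": [0, 0, 0], "grip": 1}, {"translation": [0, 0, 0.011], "dr": [0, 0, 1], "grip": 1}, {"translation": [0, 0, 0.011], "dr": [0, 0, 1], "grip": 1}, {"translation": [0, 0, 0], "dr": [0, 0, 0], "grip": 1}]}}

```text
clock: 6.65
position: [0.5298, -0.0366, 0.1138]
eef_rot: [0.0, 0.873, -0.488, -0.0]
ft_force: [-1.6, 0.3, 0.5]
width: 0.0128
gripper_force: 20.0
```

```bash
python3 - <<'E'
from plant import bot
from h import *
avg(bot,8)
E
```

```text
t 7.05 p [ 0.53   -0.0366  0.1138] yaw -1.019 tilt [-0.001 -0.   ] F [-2.43  0.38  4.91] M [0.249 1.157 0.013] w 0.0134 g 20.0 q6 0.32
avg F [-2.58  0.27  2.59] tool F [-1.58  2.06 -2.59] Mz -0.0218 sd 0.0421
```

Call:
{"method": "apply_moves", "body": {"rows": [{"translation": [-0.01, 0.01, -0.015], "dr": [0, 0, 0], "grip": 1}, {"translation": [0, 0, 0.011], "dr": [0, 0, 1], "grip": 1}, {"translation": [0, 0, 0.011], "dr": [0, 0, 1], "grip": 1}, {"translation": [0, 0, 0], "dr": [0, 0, 0], "grip": 1}]}}

```text
clock: 7.45
position: [0.5298, -0.0366, 0.1131]
eef_rot: [0.0, 0.817, -0.576, -0.0]
ft_force: [-2.9, -1.2, 3.3]
width: 0.013
gripper_force: 20.0
```

```bash
python3 - <<'E'
from plant import bot
from h import *
avg(bot,8)
E
```

```text
t 7.85 p [ 0.5298 -0.0366  0.1131] yaw -1.228 tilt [-0. -0.] F [-3.46 -0.69  4.37] M [-0.215  1.125  0.021] w 0.0125 g 20.0 q6 0.11
avg F [-2.99 -0.73  3.79] tool F [-0.32  3.06 -3.78] Mz -0.0068 sd 0.0304
```

Call:
{"method": "apply_moves", "body": {"rows": [{"translation": [0, 0.015, -0.015], "dr": [0, 0, 0], "grip": 1}, {"translation": [0, 0, 0.011], "dr": [0, 0, 1], "grip": 1}, {"translation": [0, 0, 0.011], "dr": [0, 0, 1], "grip": 1}, {"translation": [0, 0, 0], "dr": [0, 0, 0], "grip": 1}]}}

```text
clock: 8.25
position: [0.5295, -0.0366, 0.1125]
eef_rot: [0.0, 0.752, -0.659, -0.0]
ft_force: [-2.2, -0.6, 1.4]
width: 0.013
gripper_force: 20.0
```

```bash
python3 - <<'E'
from plant import bot
from h import *
avg(bot,8)
E
```

```text
t 8.65 p [ 0.5294 -0.0365  0.1125] yaw -1.438 tilt [-0.  0.] F [-1.66 -1.69 -1.23] M [-0.272  0.484  0.021] w 0.0128 g 20.0 q6 -0.1
avg F [-1.94 -1.02 -0.57] tool F [0.76 2.05 0.57] Mz -0.0188 sd 0.0277
```

Call:
{"method": "apply_moves", "body": {"rows": [{"translation": [0.005, 0.01, 0], "dr": [0, 0, 0], "grip": 1}, {"translation": [0, 0, 0.011], "dr": [0, 0, 1], "grip": 1}, {"translation": [0, 0, 0.011], "dr": [0, 0, 1], "grip": 1}, {"translation": [0, 0, 0], "dr": [0, 0, 0], "grip": 1}]}}

```text
clock: 9.05
position: [0.5292, -0.0366, 0.1119]
eef_rot: [0.0, -0.679, 0.734, 0.0]
ft_force: [-1.3, -0.2, -2.9]
width: 0.0128
gripper_force: 20.0
```

```bash
python3 - <<'E'
from plant import bot
from h import *
avg(bot,8)
E
```

```text
t 9.45 p [ 0.5292 -0.0367  0.1119] yaw -1.647 tilt [-0.  0.] F [-1.18 -0.51 -4.58] M [-0.01   0.221  0.064] w 0.0126 g 20.0 q6 -0.31
avg F [-1.16 -0.55 -3.46] tool F [0.64 1.12 3.46] Mz -0.011 sd 0.0366
```

Call:
{"method": "apply_moves", "body": {"rows": [{"translation": [0.005, 0.008, 0.02], "dr": [0, 0, 0], "grip": 1}, {"translation": [0, 0, 0.011], "dr": [0, 0, 1], "grip": 1}, {"translation": [0, 0, 0.011], "dr": [0, 0, 1], "grip": 1}, {"translation": [0, 0, 0], "dr": [0, 0, 0], "grip": 1}]}}

```text
clock: 9.85
position: [0.529, -0.0367, 0.1112]
eef_rot: [0.0, -0.599, 0.801, 0.0]
ft_force: [-1.2, 0.0, -0.7]
width: 0.0128
gripper_force: 20.0
```

```bash
python3 - <<'E'
from plant import bot
from h import *
avg(bot,8)
E
```

```text
t 10.25 p [ 0.5291 -0.0368  0.1112] yaw -1.857 tilt [0. 0.] F [-2.26  1.62  0.33] M [0.513 0.774 0.053] w 0.0131 g 20.0 q6 -0.52
avg F [-2.18  0.85  0.19] tool F [-0.2   2.33 -0.19] Mz -0.0107 sd 0.041
```

```bash
sed -i 's/L.append(np.r_\[s\["ft_force"\],s\["wrist_torque"\]\])/L.append(np.r_[s["ft_force"],s["wrist_torque"],s["tau"][5]])/; s/,"sd",/,"tau6",np.round(m[6],4),np.round(L[:,6].std(),4),"sd",/' h.py
python3 - <<'E'
from plant import bot
from h import *
avg(bot,3)
E
```

```text
t 10.4 p [ 0.5291 -0.0368  0.1112] yaw -1.857 tilt [0. 0.] F [-3.32  1.21  1.28] M [0.506 0.771 0.027] w 0.0126 g 20.0 q6 -0.52
avg F [-2.95  1.01  1.01] tool F [-0.13  3.11 -1.01] Mz -0.0086 tau6 -0.0182 0.0006 sd 0.0274
```

Call:
{"method": "apply_moves", "body": {"rows": [{"translation": [0, 0.015, 0], "dr": [0, 0, 0], "grip": 1}, {"translation": [0, 0, 0.011], "dr": [0, 0, 1], "grip": 1}, {"translation": [0, 0, 0.011], "dr": [0, 0, 1], "grip": 1}, {"translation": [0, 0, 0], "dr": [0, 0, 0], "grip": 1}]}}

```text
clock: 10.8
position: [0.5289, -0.0367, 0.1105]
eef_rot: [0.0, -0.512, 0.859, -0.0]
ft_force: [-1.8, 1.0, 1.4]
width: 0.0131
gripper_force: 20.0
```

```bash
python3 - <<'E'
from plant import bot
from h import *
avg(bot,8)
E
```

```text
t 11.2 p [ 0.5289 -0.0367  0.1105] yaw -2.066 tilt [0.001 0.   ] F [-0.82  2.09  2.43] M [0.505 0.571 0.025] w 0.0129 g 20.0 q6 -0.73
avg F [-1.78  1.27  1.99] tool F [-0.27  2.16 -2.  ] Mz -0.0164 tau6 0.0045 0.031 sd 0.032
```

```bash
sed -i 's/show(s);L=/show(s);print("tau6",[round(float(l[6]),3) for l in L]);L=/' h.py
python3 - <<'E'
from plant import bot
from h import *
avg(bot,3)
E
```

```text
t 11.35 p [ 0.5288 -0.0367  0.1105] yaw -2.066 tilt [0.001 0.   ] F [-1.48  1.33  2.91] M [ 0.498  0.535 -0.037] w 0.0128 g 20.0 q6 -0.73
tau6 [-0.007, -0.011, -0.014]
avg F [-2.16  1.22  2.6 ] tool F [-0.04  2.48 -2.6 ] Mz 0.008 tau6 -0.0107 0.0027 sd 0.0466
```

Call:
{"method": "apply_moves", "body": {"rows": [{"translation": [0, 0.01, -0.008], "dr": [0, 0, 0], "grip": 1}, {"translation": [0, 0, 0.011], "dr": [0, 0, 1], "grip": 1}, {"translation": [0, 0, 0.011], "dr": [0, 0, 1], "grip": 1}, {"translation": [0, 0, 0], "dr": [0, 0, 0], "grip": 1}]}}

```text
clock: 11.75
position: [0.5286, -0.0366, 0.1098]
eef_rot: [0.0, -0.419, 0.908, -0.0]
ft_force: [-1.3, 2.0, 1.3]
width: 0.0131
gripper_force: 20.0
```

```bash
python3 - <<'E'
from plant import bot
from h import *
avg(bot,8)
E
```

```text
t 12.15 p [ 0.5285 -0.0366  0.1099] yaw -2.276 tilt [0.001 0.   ] F [-0.54  0.32  0.18] M [ 0.44   0.007 -0.016] w 0.0128 g 20.0 q6 -0.94
tau6 [-0.055, 0.034, 0.049, 0.042, 0.033, 0.024, 0.018, 0.012]
avg F [-0.65  0.79  1.16] tool F [-0.18  1.01 -1.16] Mz -0.0316 tau6 0.0196 0.0304 sd 0.0374
```

Call:
{"method": "apply_moves", "body": {"rows": [{"translation": [0, 0.005, -0.002], "dr": [0, 0, -0.2], "grip": 1}, {"translation": [0, 0, -0.002], "dr": [0, 0, -0.2], "grip": 1}, {"translation": [0, 0, -0.002], "dr": [0, 0, -0.2], "grip": 1}, {"translation": [0, 0, -0.002], "dr": [0, 0, -0.2], "grip": 1}, {"translation": [0, 0, -0.002], "dr": [0, 0, -0.2], "grip": 1}, {"translation": [0, 0, -0.002], "dr": [0, 0, -0.2], "grip": 1}]}}

```text
clock: 12.75
position: [0.5284, -0.0365, 0.1102]
eef_rot: [0.0, -0.476, 0.879, -0.0]
ft_force: [1.3, -0.4, -0.4]
width: 0.0128
gripper_force: 20.0
```

```bash
python3 - <<'E'
from plant import bot
from h import *
s=bot.observe();show(s);print(s["tau"][5],s["joint_vel"][5]);avg(bot,4)
E
```

```text
t 12.75 p [ 0.5284 -0.0365  0.1102] yaw -2.149 tilt [ 0.001 -0.   ] F [ 1.34 -0.41 -0.42] M [ 0.155 -0.425 -0.078] w 0.0128 g 20.0 q6 -0.82
-0.0977981393225491 0.20903081276585705
t 12.95 p [ 0.5284 -0.0365  0.1103] yaw -2.15 tilt [ 0. -0.] F [ 1.27  0.39 -0.61] M [ 0.075 -0.545 -0.009] w 0.013 g 20.0 q6 -0.82
tau6 [0.051, 0.049, 0.001, -0.016]
avg F [ 1.14  0.   -0.37] tool F [-0.63 -0.96  0.37] Mz 0.0004 tau6 0.0213 0.0294 sd 0.0398
```

Call:
{"method": "apply_moves", "body": {"rows": [{"translation": [0, 0, 0.002], "dr": [0, 0, 0.2], "grip": 1}, {"translation": [0, 0, 0.002], "dr": [0, 0, 0.2], "grip": 1}, {"translation": [0, 0, 0.002], "dr": [0, 0, 0.2], "grip": 1}, {"translation": [0, 0, 0.002], "dr": [0, 0, 0.2], "grip": 1}, {"translation": [0, 0, 0.002], "dr": [0, 0, 0.2], "grip": 1}, {"translation": [0, 0, 0.002], "dr": [0, 0, 0.2], "grip": 1}]}}

```text
clock: 13.55
position: [0.5283, -0.0365, 0.1099]
eef_rot: [0.0, -0.419, 0.908, -0.0]
ft_force: [2.3, 1.1, 0.3]
width: 0.0131
gripper_force: 20.0
```

```bash
python3 - <<'E'
from plant import bot
from h import *
s=bot.observe();show(s);print(s["tau"][5],s["joint_vel"][5]);avg(bot,4)
E
```

```text
t 13.55 p [ 0.5283 -0.0365  0.1099] yaw -2.278 tilt [0. 0.] F [2.28 1.12 0.33] M [ 0.176 -0.601  0.061] w 0.0131 g 20.0 q6 -0.94
0.09216167265549302 -0.20836562724435254
t 13.75 p [ 0.5283 -0.0365  0.1099] yaw -2.276 tilt [0. 0.] F [ 0.52 -0.34 -0.76] M [ 0.197 -0.67  -0.069] w 0.0131 g 20.0 q6 -0.94
tau6 [-0.054, -0.046, 0.006, 0.022]
avg F [ 1.18 -0.25 -0.54] tool F [-0.57 -1.06  0.55] Mz -0.0397 tau6 -0.0179 0.0325 sd 0.0209
```

Call:
{"method": "apply_moves", "body": {"rows": [{"translation": [0, 0, -0.007], "dr": [0, 0, -0.6], "grip": 1}, {"translation": [0, 0, -0.007], "dr": [0, 0, -0.6], "grip": 1}, {"translation": [0, 0, -0.007], "dr": [0, 0, -0.6], "grip": 1}, {"translation": [0, 0, -0.007], "dr": [0, 0, -0.6], "grip": 1}, {"translation": [0, 0, -0.007], "dr": [0, 0, -0.6], "grip": 1}, {"translation": [0, 0, -0.007], "dr": [0, 0, -0.6], "grip": 1}, {"translation": [0, 0, -0.007], "dr": [0, 0, -0.6], "grip": 1}, {"translation": [0, 0, -0.002], "dr": [0, 0, -0.2], "grip": 1}, {"translation": [0, 0, -0.002], "dr": [0, 0, -0.2], "grip": 1}, {"translation": [0, 0, -0.002], "dr": [0, 0, -0.2], "grip": 1}]}}

```text
clock: 14.75
position: [0.5285, -0.0366, 0.1115]
eef_rot: [0.0, -0.632, 0.775, -0.0]
ft_force: [2.9, -1.3, -2.7]
width: 0.0129
gripper_force: 20.0
```

```bash
cat >> h.py <<'E'
def mv(bot):
    s=bot.observe();p,R=show(s);print("tau6",round(s["tau"][5],4),"v",round(s["joint_vel"][5],3),"toolF",np.round(R.T@np.array(s["ft_force"]),2))
E
python3 - <<'E'
from plant import bot
from h import *
mv(bot)
E
```

```text
t 14.75 p [ 0.5285 -0.0366  0.1115] yaw -1.773 tilt [ 0.001 -0.   ] F [ 2.92 -1.35 -2.71] M [-0.224 -1.172 -0.029] w 0.0129 g 20.0 q6 -0.44
tau6 -0.1072 v 0.212 toolF [ 0.74 -3.12  2.71]
```

Call:
{"method": "apply_moves", "body": {"rows": [{"translation": [0, 0, 0.002], "dr": [0, 0, 0.2], "grip": 1}, {"translation": [0, 0, 0.002], "dr": [0, 0, 0.2], "grip": 1}, {"translation": [0, 0, 0.002], "dr": [0, 0, 0.2], "grip": 1}, {"translation": [0, 0, 0.002], "dr": [0, 0, 0.2], "grip": 1}, {"translation": [0, 0, 0.002], "dr": [0, 0, 0.2], "grip": 1}, {"translation": [0, 0, 0.002], "dr": [0, 0, 0.2], "grip": 1}]}}

```text
clock: 15.35
position: [0.5283, -0.0365, 0.1111]
eef_rot: [0.0, -0.581, 0.814, -0.0]
ft_force: [4.7, -1.3, -3.7]
width: 0.0127
gripper_force: 20.0
```

```bash
python3 - <<'E'
from plant import bot
from h import *
mv(bot)
E
```

```text
t 15.35 p [ 0.5283 -0.0365  0.1111] yaw -1.901 tilt [0. 0.] F [ 4.66 -1.33 -3.68] M [-0.288 -1.492  0.025] w 0.0127 g 20.0 q6 -0.57
tau6 0.1068 v -0.207 toolF [-0.26 -4.84  3.68]
```

Call:
{"method": "apply_moves", "body": {"rows": [{"translation": [0, -0.02, 0.018], "dr": [0, 0, 0], "grip": 1}, {"translation": [0, 0, 0.007], "dr": [0, 0, 0.6], "grip": 1}, {"translation": [0, 0, 0.007], "dr": [0, 0, 0.6], "grip": 1}, {"translation": [0, 0, 0.007], "dr": [0, 0, 0.6], "grip": 1}, {"translation": [0, 0, 0.007], "dr": [0, 0, 0.6], "grip": 1}, {"translation": [0, 0, 0.007], "dr": [0, 0, 0.6], "grip": 1}, {"translation": [0, 0, 0.002], "dr": [0, 0, 0.2], "grip": 1}, {"translation": [0, 0, 0.002], "dr": [0, 0, 0.2], "grip": 1}, {"translation": [0, 0, 0.002], "dr": [0, 0, 0.2], "grip": 1}, {"translation": [0, 0, 0.002], "dr": [0, 0, 0.2], "grip": 1}]}}

```text
clock: 16.35
position: [0.5285, -0.0366, 0.1097]
eef_rot: [-0.0, -0.409, 0.912, 0.0]
ft_force: [-0.6, 2.2, 4.3]
width: 0.0126
gripper_force: 20.0
```

```bash
python3 - <<'E'
from plant import bot
from h import *
mv(bot)
E
```

```text
t 16.35 p [ 0.5285 -0.0366  0.1097] yaw -2.298 tilt [-0.  0.] F [-0.55  2.18  4.32] M [0.608 0.006 0.034] w 0.0126 g 20.0 q6 -0.96
tau6 0.0934 v -0.21 toolF [-1.26  1.87 -4.32]
```

Call:
{"method": "apply_moves", "body": {"rows": [{"translation": [0, 0, 0.002], "dr": [0, 0, 0.2], "grip": 1}, {"translation": [0, 0, 0.002], "dr": [0, 0, 0.2], "grip": 1}, {"translation": [0, 0, 0.002], "dr": [0, 0, 0.2], "grip": 1}, {"translation": [0, 0, 0.002], "dr": [0, 0, 0.2], "grip": 1}]}}

```text
clock: 16.75
position: [0.5285, -0.0366, 0.1095]
eef_rot: [-0.0, -0.371, 0.929, 0.0]
ft_force: [-0.7, 1.4, 5.8]
width: 0.0131
gripper_force: 20.0
```

```bash
python3 - <<'E'
from plant import bot
from h import *
mv(bot)
E
```

```text
t 16.75 p [ 0.5285 -0.0366  0.1095] yaw -2.382 tilt [-0.  0.] F [-0.72  1.4   5.76] M [0.717 0.14  0.056] w 0.0131 g 20.0 q6 -1.05
tau6 0.0603 v -0.209 toolF [-0.44  1.52 -5.76]
```

Call:
{"method": "apply_moves", "body": {"rows": [{"translation": [0, 0.005, -0.02], "dr": [0, 0, 0.2], "grip": 1}, {"translation": [0, 0, 0.002], "dr": [0, 0, 0.2], "grip": 1}]}}

```text
clock: 16.95
position: [0.5284, -0.0365, 0.1094]
eef_rot: [-0.0, -0.351, 0.936, 0.0]
ft_force: [0.2, 1.5, 2.9]
width: 0.013
gripper_force: 20.0
```

```bash
python3 -c "
from plant import bot
from h import *
mv(bot)"
```

```text
t 16.95 p [ 0.5284 -0.0365  0.1094] yaw -2.424 tilt [-0.001  0.   ] F [0.22 1.53 2.88] M [ 0.66  -0.172  0.082] w 0.013 g 20.0 q6 -1.09
tau6 0.0433 v -0.21 toolF [-1.17  1.01 -2.88]
```

Call:
{"method": "apply_moves", "body": {"rows": [{"translation": [0, 0, 0.002], "dr": [0, 0, 0.2], "grip": 1}]}}

```text
clock: 17.05
position: [0.5284, -0.0365, 0.1094]
eef_rot: [-0.0, -0.341, 0.94, 0.0]
ft_force: [0.4, 1.7, 2.3]
width: 0.013
gripper_force: 20.0
```

```bash
python3 -c "
from plant import bot
from h import *
mv(bot)"
```

```text
t 17.05 p [ 0.5284 -0.0365  0.1094] yaw -2.445 tilt [-0.001  0.   ] F [0.44 1.71 2.27] M [ 0.716 -0.185  0.117] w 0.013 g 20.0 q6 -1.11
tau6 0.0358 v -0.208 toolF [-1.43  1.03 -2.27]
```

Call:
{"method": "apply_moves", "body": {"rows": [{"translation": [0, 0, 0.002], "dr": [0, 0, 0.2], "grip": 1}]}}

```text
clock: 17.15
position: [0.5284, -0.0365, 0.1093]
eef_rot: [-0.0, -0.331, 0.944, 0.0]
ft_force: [-0.8, 1.3, 2.6]
width: 0.0124
gripper_force: 20.0
```

```bash
python3 -c "
from plant import bot
from h import *
mv(bot)"
```

```text
t 17.15 p [ 0.5284 -0.0365  0.1093] yaw -2.466 tilt [-0.001  0.   ] F [-0.8   1.31  2.58] M [ 0.731 -0.095  0.133] w 0.0124 g 20.0 q6 -1.13
tau6 0.0273 v -0.208 toolF [-0.19  1.52 -2.58]
```

Torque rises steadily from yaw ≈ -2.30, so the foot touched there and is now about 0.17 rad past first touch, roughly 5 N. I'll let go here.

Call:
{"method": "apply_moves", "body": {"rows": [{"translation": [0, 0, -0.01], "dr": [0, 0, 0], "grip": 1}, {"translation": [0, 0, 0], "dr": [0, 0, 0], "grip": 1}, {"translation": [0, 0, 0], "dr": [0, 0, 0], "grip": 1}, {"translation": [0, 0, 0], "dr": [0, 0, 0], "grip": 0.08}, {"translation": [0, 0, 0], "dr": [0, 0, 0], "grip": 0.08}, {"translation": [0, 0, 0], "dr": [0, 0, 0], "grip": 0.08}, {"translation": [0, 0, -0.5], "dr": [0, 0, 0], "grip": 0.08}, {"translation": [0, 0, -1], "dr": [0, 0, 0], "grip": 0.08}, {"translation": [0, 0, -1], "dr": [0, 0, 0], "grip": 0.08}, {"translation": [0, 0, 0], "dr": [0, 0, 0], "grip": 0.08}]}}

```text
clock: 18.15
position: [0.5313, -0.0366, 0.1893]
eef_rot: [0.004, -0.332, 0.943, -0.001]
ft_force: [1.5, 0.5, 0.1]
width: 0.0397
gripper_force: 0.0
```

```bash
python3 - <<'E'
from plant import bot
from h import *
import cv2
s=bot.observe();p,R=show(s)
c=bot.camera("top")["image"][230:290,280:360];d=bot.camera("wrist")["image"]
cv2.imwrite("pics/w3.png",np.hstack([cv2.resize(d,(480,360)),cv2.resize(c,(320,360),interpolation=cv2.INTER_CUBIC)]))
E
```

```text
t 18.15 p [ 0.5313 -0.0366  0.1893] yaw -2.464 tilt [0.009 0.   ] F [1.49 0.5  0.09] M [ 0.124 -0.161  0.036] w 0.0397 g 0.0 q6 -1.13
```

View pics/w3.png

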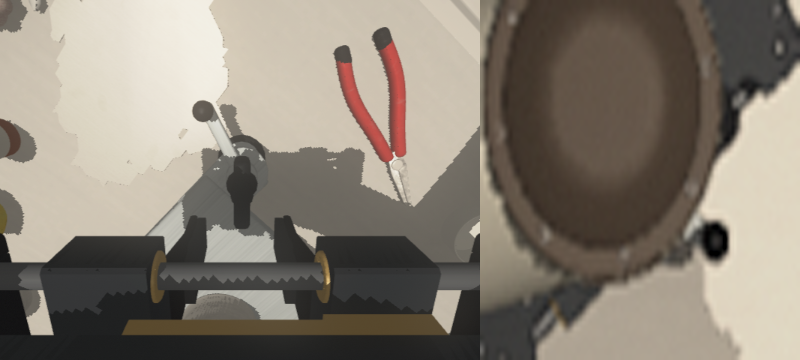

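Wrist view (shown at 0.75 scale): the wing lines up with the tool at (242,190) and the lever ball is at (203,111), which is (271,148) full size. The top crop shows the ball unmoved.

```bash
python3 - <<'E'
from plant import bot
from h import *
s=bot.observe();p,R=pose(s);c=bot.camera("wrist");A=np.eye(4);A[:3,:3]=R;A[:3,3]=p;T=A@np.array(c["T_tool_cam"])
b=ray(K(c),T,270.7,148,.102);print(b)
ax=np.array([.5285,-.0366]);w=np.mean([b[:2],[.5015,-.0974],[.4999,-.0985]],0);d=w-ax;phi=np.arctan2(d[1],d[0]);print(w,np.linalg.norm(d),phi)
t=ax+.07*np.array([np.cos(phi),np.sin(phi)]);print(t)
yaw=np.arctan2(R[1,0],R[0,0]);print("turn units",-(phi-yaw)/np.radians(6))
R2=Ro.from_euler("z",phi).as_matrix()@np.diag([1,-1,-1]);print(R2.T@(np.r_[t,.088]-p)/.03)
E
```

```text
[ 0.49880396 -0.09707075  0.102     ]
[ 0.50006799 -0.09765692] 0.06735225581389657 -2.006599905112963
[ 0.49895027 -0.10005718]
turn units -4.378405572423325
[2.33381021 0.00364616 3.24110702]
```

Call:
{"method": "apply_moves", "body": {"rows": [{"translation": [0, 0, 0], "dr": [0, 0, -0.9], "grip": 0.08}, {"translation": [0, 0, 0], "dr": [0, 0, -0.9], "grip": 0.08}, {"translation": [0, 0, 0], "dr": [0, 0, -0.9], "grip": 0.08}, {"translation": [0, 0, 0], "dr": [0, 0, -0.9], "grip": 0.08}, {"translation": [0, 0, 0], "dr": [0, 0, -0.78], "grip": 0.08}, {"translation": [0.8, 0, 0], "dr": [0, 0, 0], "grip": 0.08}, {"translation": [0.8, 0, 0.5], "dr": [0, 0, 0], "grip": 0.08}, {"translation": [0.73, 0, 0.8], "dr": [0, 0, 0], "grip": 0.08}, {"translation": [0, 0, 0.5], "dr": [0, 0, 0], "grip": 0.08}, {"translation": [0, 0, 0], "dr": [0, 0, 0], "grip": 0.08}]}}

```text
clock: 19.3
position: [0.4963, -0.1007, 0.1275]
eef_rot: [-0.003, -0.537, 0.844, 0.002]
ft_force: [-0.2, -0.4, -0.2]
width: 0.0401
gripper_force: 0.0
```

Call:
{"method": "apply_moves", "body": {"rows": [{"translation": [0, 0, 0], "dr": [0, 0, 0], "grip": 0.08}, {"translation": [0, 0, 0], "dr": [0, 0, 0], "grip": 0.08}]}}

```text
clock: 19.5
position: [0.4999, -0.0997, 0.1313]
eef_rot: [0.0, -0.538, 0.843, -0.0]
ft_force: [0.5, 0.2, 0.8]
width: 0.0401
gripper_force: 0.0
```

```bash
python3 - <<'E'
from plant import bot
from h import *
import cv2
s=bot.observe();show(s);units(s,[.499,-.1,.088])
cv2.imwrite("pics/w4.png",bot.camera("wrist")["image"])
E
```

```text
t 19.5 p [ 0.4999 -0.0997  0.1313] yaw -2.005 tilt [ 0.001 -0.   ] F [0.49 0.16 0.78] M [ 0.134 -0.059  0.009] w 0.0401 g 0.0 q6 -0.56
units to [0.499, -0.1, 0.088] [0.02 0.02 1.44]
```

View pics/w4.png

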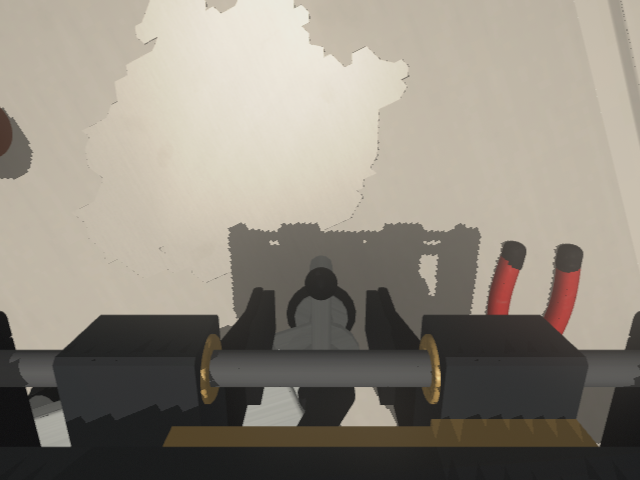

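The ball at (321,283) is centred between the fingers. Next I descend, cage the post and swing it.

Call:
{"method": "apply_moves", "body": {"rows": [{"translation": [0, 0, 0.7], "dr": [0, 0, 0], "grip": 0.08}, {"translation": [0, 0, 0.74], "dr": [0, 0, 0], "grip": 0.08}, {"translation": [0, 0, 0], "dr": [0, 0, 0], "grip": 0.08}, {"translation": [0, 0, 0], "dr": [0, 0, 0], "grip": 0.49}, {"translation": [0, 0, 0], "dr": [0, 0, 0], "grip": 0.49}, {"translation": [0, 0, 0], "dr": [0, 0, 0], "grip": 0.49}], "force": 5}}

```text
clock: 20.15
position: [0.5001, -0.0999, 0.0888]
eef_rot: [0.001, -0.538, 0.843, -0.001]
ft_force: [0.3, 0.0, 0.5]
width: 0.0257
gripper_force: 0.0
```

```bash
python3 -c "
from plant import bot
from h import *
mv(bot)"
```

```text
t 20.15 p [ 0.5001 -0.0999  0.0888] yaw -2.006 tilt [0.003 0.   ] F [0.33 0.02 0.53] M [ 0.056 -0.074  0.   ] w 0.0257 g 0.0 q6 -0.56
tau6 0.0 v 0.002 toolF [-0.15 -0.29 -0.53]
```

Call:
{"method": "apply_moves", "body": {"rows": [{"translation": [-0.006, 0.122, 0], "dr": [0, 0, 0.5], "grip": 0.49}, {"translation": [-0.006, 0.122, 0], "dr": [0, 0, 0.5], "grip": 0.49}, {"translation": [-0.006, 0.122, 0], "dr": [0, 0, 0.5], "grip": 0.49}, {"translation": [-0.006, 0.122, 0], "dr": [0, 0, 0.5], "grip": 0.49}]}}

```text
clock: 20.55
position: [0.4876, -0.0924, 0.0886]
eef_rot: [0.001, -0.446, 0.895, -0.001]
ft_force: [1.2, -1.0, -0.2]
width: 0.0226
gripper_force: 0.7
```

```bash
python3 -c "
from plant import bot
from h import *
mv(bot)"
```

```text
t 20.55 p [ 0.4876 -0.0924  0.0886] yaw -2.217 tilt [ 0.002 -0.   ] F [ 1.2  -0.95 -0.23] M [-0.465 -0.266 -0.065] w 0.0226 g 0.7 q6 -0.79
tau6 0.3959 v -0.572 toolF [ 0.04 -1.53  0.23]
```

Call:
{"method": "apply_moves", "body": {"rows": [{"translation": [-0.008, 0.195, 0], "dr": [0, 0, 0.8], "grip": 0.49}, {"translation": [-0.008, 0.195, 0], "dr": [0, 0, 0.8], "grip": 0.49}, {"translation": [-0.008, 0.195, 0], "dr": [0, 0, 0.8], "grip": 0.49}, {"translation": [-0.008, 0.195, 0], "dr": [0, 0, 0.8], "grip": 0.49}, {"translation": [-0.008, 0.195, 0], "dr": [0, 0, 0.8], "grip": 0.49}, {"translation": [-0.008, 0.195, 0], "dr": [0, 0, 0.8], "grip": 0.49}, {"translation": [-0.008, 0.195, 0], "dr": [0, 0, 0.8], "grip": 0.49}, {"translation": [-0.008, 0.195, 0], "dr": [0, 0, 0.8], "grip": 0.49}, {"translation": [-0.006, 0.122, 0], "dr": [0, 0, 0.5], "grip": 0.49}, {"translation": [-0.003, 0.073, 0], "dr": [0, 0, 0.3], "grip": 0.49}]}}

```text
clock: 21.55
position: [0.46, -0.0483, 0.0885]
eef_rot: [0.0, -0.085, 0.996, -0.0]
ft_force: [-0.7, -1.8, 0.3]
width: 0.0222
gripper_force: 0.7
```

```bash
cat >> h.py <<'E'
def lev(bot):
    mv(bot);p,R=pose(bot.observe());d=p[:2]-np.array([.5285,-.0366]);print("r",np.linalg.norm(d),"phi",np.arctan2(d[1],d[0]))
E
python3 -c "
from plant import bot
from h import *
lev(bot)"
```

```text
t 21.55 p [ 0.46   -0.0483  0.0885] yaw -2.971 tilt [ 0.001 -0.   ] F [-0.67 -1.76  0.26] M [-0.415  0.009  0.05 ] w 0.0222 g 0.7 q6 -1.65
tau6 0.1711 v -0.347 toolF [ 0.96 -1.62 -0.26]
r 0.0694470506554706 phi -2.972004856084676
```

Call:
{"method": "apply_moves", "body": {"rows": [{"translation": [-0.002, 0.05, 0], "dr": [0, 0, 0.2], "grip": 0.49}, {"translation": [-0.002, 0.05, 0], "dr": [0, 0, 0.2], "grip": 0.49}]}}

```text
clock: 21.75
position: [0.4599, -0.0453, 0.0882]
eef_rot: [0.0, -0.065, 0.998, -0.0]
ft_force: [-0.3, -1.8, 0.7]
width: 0.0223
gripper_force: 0.7
```

```bash
python3 -c "
from plant import bot
from h import *
lev(bot)"
```

```text
t 21.75 p [ 0.4599 -0.0453  0.0882] yaw -3.012 tilt [ 0.001 -0.   ] F [-0.26 -1.77  0.68] M [-0.349 -0.031  0.022] w 0.0223 g 0.7 q6 -1.7
tau6 0.1682 v -0.245 toolF [ 0.49 -1.73 -0.68]
r 0.0691601798510981 phi -3.0149402695806353
```

Call:
{"method": "apply_moves", "body": {"rows": [{"translation": [-0.002, 0.061, 0], "dr": [0, 0, 0.25], "grip": 0.49}, {"translation": [-0.002, 0.061, 0], "dr": [0, 0, 0.25], "grip": 0.49}, {"translation": [-0.002, 0.061, 0], "dr": [0, 0, 0.25], "grip": 0.49}, {"translation": [-0.002, 0.061, 0], "dr": [0, 0, 0.25], "grip": 0.49}]}}

```text
clock: 22.15
position: [0.4594, -0.038, 0.0879]
eef_rot: [0.0, -0.012, 1.0, -0.0]
ft_force: [-0.5, -1.6, 1.1]
width: 0.0224
gripper_force: 0.7
```

```bash
python3 -c "
from plant import bot
from h import *
lev(bot)"
```

```text
t 22.15 p [ 0.4594 -0.038   0.0879] yaw -3.118 tilt [ 0. -0.] F [-0.51 -1.57  1.07] M [-0.386  0.004  0.012] w 0.0224 g 0.7 q6 -1.82
tau6 0.2054 v -0.3 toolF [ 0.55 -1.56 -1.07]
r 0.069138146348442 phi -3.1209946173861893
```

Call:
{"method": "apply_moves", "body": {"rows": [{"translation": [-0.001, 0.037, 0], "dr": [0, 0, 0.15], "grip": 0.49}, {"translation": [-0.001, 0.037, 0], "dr": [0, 0, 0.15], "grip": 0.49}, {"translation": [0, 0, 0], "dr": [0, 0, 0], "grip": 0.49}]}}

```text
clock: 22.45
position: [0.4594, -0.0357, 0.0877]
eef_rot: [0.0, 0.003, 1.0, 0.0]
ft_force: [-0.4, -2.1, 1.1]
width: 0.0224
gripper_force: 0.4
```

```bash
python3 -c "
from plant import bot
from h import *
lev(bot)"
```

```text
t 22.45 p [ 0.4594 -0.0357  0.0877] yaw 3.136 tilt [0. 0.] F [-0.38 -2.07  1.1 ] M [-0.207 -0.039 -0.016] w 0.0224 g 0.4 q6 -1.85
tau6 -0.0643 v 0.015 toolF [ 0.36 -2.07 -1.1 ]
r 0.06910299865302914 phi 3.127967399000153
```

Call:
{"method": "apply_moves", "body": {"rows": [{"translation": [-0.001, 0.05, 0], "dr": [0, 0, 0.2], "grip": 0.49}, {"translation": [-0.001, 0.05, 0], "dr": [0, 0, 0.2], "grip": 0.49}, {"translation": [0, 0, 0], "dr": [0, 0, 0], "grip": 0.49}]}}

```text
clock: 22.75
position: [0.4595, -0.0326, 0.0876]
eef_rot: [0.0, 0.024, 1.0, 0.0]
ft_force: [0.3, -0.8, 0.7]
width: 0.0223
gripper_force: 0.4
```

```bash
python3 -c "
from plant import bot
from h import *
lev(bot)"
```

```text
t 22.75 p [ 0.4595 -0.0326  0.0876] yaw 3.093 tilt [0. 0.] F [ 0.33 -0.76  0.73] M [-0.193 -0.097  0.025] w 0.0223 g 0.4 q6 -1.9
tau6 -0.0897 v 0.02 toolF [-0.36 -0.75 -0.73]
r 0.0691256588507378 phi 3.0834602143299845
```

Call:
{"method": "apply_moves", "body": {"rows": [{"translation": [-0.001, 0.05, 0], "dr": [0, 0, 0.2], "grip": 0.49}, {"translation": [0, 0, 0], "dr": [0, 0, 0], "grip": 0.49}]}}

```text
clock: 22.95
position: [0.4595, -0.0311, 0.0876]
eef_rot: [0.0, 0.035, 0.999, 0.0]
ft_force: [-0.1, -0.3, 0.8]
width: 0.022
gripper_force: 0.4
```

```bash
python3 -c "
from plant import bot
from h import *
lev(bot)"
```

```text
t 22.95 p [ 0.4595 -0.0311  0.0876] yaw 3.072 tilt [0. 0.] F [-0.06 -0.33  0.8 ] M [-0.227 -0.132 -0.042] w 0.022 g 0.4 q6 -1.93
tau6 -0.0829 v 0.022 toolF [ 0.03 -0.33 -0.8 ]
r 0.06917370626442597 phi 3.0621182549207115
```

Call:
{"method": "apply_moves", "body": {"rows": [{"translation": [-0.001, 0.05, 0], "dr": [0, 0, 0.2], "grip": 0.49}, {"translation": [0, 0, 0], "dr": [0, 0, 0], "grip": 0.49}]}}

```text
clock: 23.15
position: [0.4597, -0.0296, 0.0876]
eef_rot: [0.0, 0.045, 0.999, 0.0]
ft_force: [-0.3, 0.2, 0.7]
width: 0.0221
gripper_force: 0.3
```

```bash
python3 -c "
from plant import bot
from h import *
lev(bot)"
```

```text
t 23.15 p [ 0.4597 -0.0296  0.0876] yaw 3.051 tilt [0. 0.] F [-0.26  0.23  0.69] M [-0.188 -0.133 -0.028] w 0.0221 g 0.3 q6 -1.95
tau6 -0.0833 v 0.02 toolF [ 0.28  0.21 -0.69]
r 0.06919919835536108 phi 3.0405719624134466
```

Call:
{"method": "apply_moves", "body": {"rows": [{"translation": [-0.001, 0.03, 0], "dr": [0, 0, 0.12], "grip": 0.49}, {"translation": [0, 0, 0], "dr": [0, 0, 0], "grip": 0.49}]}}

```text
clock: 23.35
position: [0.4597, -0.0288, 0.0876]
eef_rot: [0.0, 0.051, 0.999, 0.0]
ft_force: [0.7, 0.2, 1.6]
width: 0.0221
gripper_force: 0.4
```

```bash
python3 -c "
from plant import bot
from h import *
lev(bot)"
```

```text
t 23.35 p [ 0.4597 -0.0288  0.0876] yaw 3.039 tilt [0. 0.] F [0.72 0.2  1.63] M [-0.192 -0.143 -0.013] w 0.0221 g 0.4 q6 -1.97
tau6 -0.0497 v 0.011 toolF [-0.7   0.27 -1.63]
r 0.06920086675785525 phi 3.0288099192297646
```

Call:
{"method": "apply_moves", "body": {"rows": [{"translation": [0, 0.036, 0], "dr": [0, 0, 0.15], "grip": 0.49}]}}

```text
clock: 23.45
position: [0.4599, -0.0278, 0.0876]
eef_rot: [0.0, 0.059, 0.998, 0.0]
ft_force: [0.1, -1.1, 0.5]
width: 0.0223
gripper_force: 0.6
```

```bash
python3 -c "
from plant import bot
from h import *
lev(bot)"
```

```text
t 23.45 p [ 0.4599 -0.0278  0.0876] yaw 3.023 tilt [ 0. -0.] F [ 0.13 -1.15  0.46] M [-0.312 -0.101 -0.003] w 0.0223 g 0.6 q6 -1.98
tau6 0.1813 v -0.194 toolF [-0.27 -1.13 -0.46]
r 0.06920036718236089 phi 3.0144657409083884
```

Call:
{"method": "apply_moves", "body": {"rows": [{"translation": [0, 0.036, 0], "dr": [0, 0, 0.15], "grip": 0.49}]}}

```text
clock: 23.55
position: [0.46, -0.0267, 0.0876]
eef_rot: [-0.0, 0.067, 0.998, -0.0]
ft_force: [-0.5, -2.8, 0.0]
width: 0.0222
gripper_force: 1.4
```

```bash
python3 - <<'E'
from plant import bot
from h import *
import cv2
lev(bot);w=bot.camera("wrist")["image"];c=bot.camera("scene")["image"][210:300,250:340]
cv2.imwrite("pics/w5.png",np.hstack([cv2.resize(w,(440,330)),cv2.resize(c,(330,330),interpolation=cv2.INTER_CUBIC)]))
E
```

```text
t 23.55 p [ 0.46   -0.0267  0.0876] yaw 3.007 tilt [-0. -0.] F [-0.52 -2.79  0.03] M [-0.767 -0.131  0.026] w 0.0222 g 1.4 q6 -2.0
tau6 0.1218 v -0.179 toolF [ 0.14 -2.83 -0.03]
r 0.06923380855878024 phi 2.9984765703213814
```

View pics/w5.png

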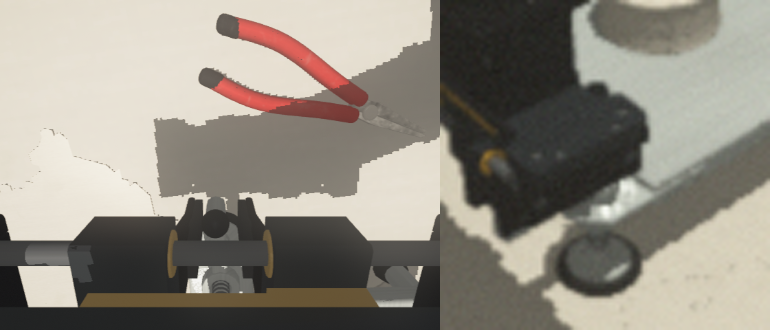

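The ball sits against the trailing (left) finger, and pad force and Mx have started to rise, so the stop seems reached. One small nudge will confirm it.

Call:
{"method": "apply_moves", "body": {"rows": [{"translation": [0, 0.02, 0], "dr": [0, 0, 0.08], "grip": 0.49}, {"translation": [0, 0, 0], "dr": [0, 0, 0], "grip": 0.49}, {"translation": [0, 0, 0], "dr": [0, 0, 0], "grip": 0.49}]}}

```text
clock: 23.95
position: [0.46, -0.0265, 0.0876]
eef_rot: [-0.0, 0.071, 0.997, -0.0]
ft_force: [0.2, -4.5, 0.5]
width: 0.0223
gripper_force: 2.5
```

```bash
python3 -c "
from plant import bot
from h import *
lev(bot)"
```

```text
t 23.95 p [ 0.46   -0.0265  0.0876] yaw 3.0 tilt [-0.    -0.001] F [ 0.24 -4.49  0.51] M [-1.519 -0.394  0.076] w 0.0223 g 2.5 q6 -2.01
tau6 -0.0203 v 0.002 toolF [-0.87 -4.41 -0.51]
r 0.06922642683292718 phi 2.9952227512081944
```

The force holds at 4.5 N with the tool stalled, so the lever is at its stop. I'll back off, open and lift away.

Call:
{"method": "apply_moves", "body": {"rows": [{"translation": [0, -0.06, 0], "dr": [0, 0, 0], "grip": 0.49}, {"translation": [0, 0, 0], "dr": [0, 0, 0], "grip": 0.1}, {"translation": [0, 0, 0], "dr": [0, 0, 0], "grip": 0.1}, {"translation": [0, 0, 0], "dr": [0, 0, 0], "grip": 0.1}, {"translation": [0, 0, -0.5], "dr": [0, 0, 0], "grip": 0.1}, {"translation": [0, 0, -1], "dr": [0, 0, 0], "grip": 0.1}, {"translation": [0, 0, -1], "dr": [0, 0, 0], "grip": 0.1}, {"translation": [0.5, 0, -1], "dr": [0, 0, 0], "grip": 0.1}, {"translation": [1, 0, -0.5], "dr": [0, 0, 0], "grip": 0.1}, {"translation": [0, 0, 0], "dr": [0, 0, 0], "grip": 0.1}]}}

```text
clock: 24.95
position: [0.4139, -0.0212, 0.2098]
eef_rot: [0.002, 0.071, 0.998, 0.001]
ft_force: [1.0, 0.3, -0.5]
width: 0.0393
gripper_force: 0.0
```

Call:
{"method": "apply_moves", "body": {"rows": [{"translation": [0, 1, 0], "dr": [0, 0, 0], "grip": 0.1}, {"translation": [0, 1, 0], "dr": [0, 0, 0], "grip": 0.1}, {"translation": [0, 1, 0], "dr": [0, 0, 0], "grip": 0.1}, {"translation": [0, 1, 0], "dr": [0, 0, 0], "grip": 0.1}, {"translation": [0, 1, 0], "dr": [0, 0, 0], "grip": 0.1}, {"translation": [0, 1, 0], "dr": [0, 0, 0], "grip": 0.1}, {"translation": [0, 1, 0], "dr": [0, 0, 0], "grip": 0.1}, {"translation": [0, 0, 0], "dr": [0, 0, 0], "grip": 0.1}, {"translation": [0, 0, 0], "dr": [0, 0, 0], "grip": 0.1}]}}

```text
clock: 25.85
position: [0.4448, 0.1867, 0.2067]
eef_rot: [-0.001, 0.07, 0.998, -0.001]
ft_force: [0.1, -0.3, -1.0]
width: 0.0395
gripper_force: 0.0
```

```bash
python3 - <<'E'
from plant import bot
from h import *
import cv2
s=bot.observe();show(s)
c=bot.camera("scene")["image"][205:305,245:345];t=bot.camera("top")["image"][220:300,270:370]
cv2.imwrite("pics/f.png",np.hstack([cv2.resize(t,(400,320),interpolation=cv2.INTER_CUBIC),cv2.resize(c,(320,320),interpolation=cv2.INTER_CUBIC)]))
E
```

```text
t 25.85 p [0.4448 0.1867 0.2067] yaw 3.001 tilt [-0.002 -0.001] F [ 0.06 -0.27 -1.02] M [-0.07  -0.149  0.001] w 0.0395 g 0.0 q6 -2.45
```

View pics/f.png

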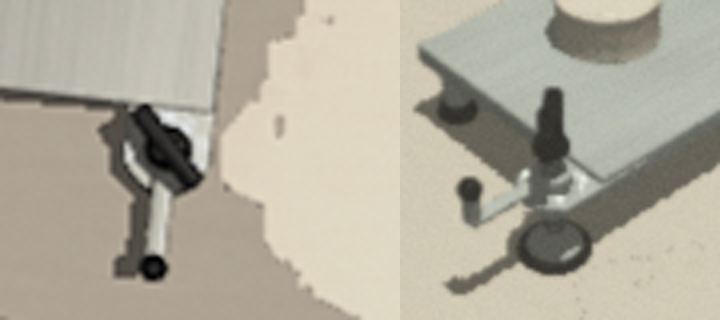

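The lever points straight to the front (ball at (152,267), hub at (166,148) in the crop), the foot is on the worktop and the stand has not moved. I'm handing in.

```bash
python3 -c "
from plant import bot
print(bot.sign_off())"
```

```text
the job is handed in; nothing more can be done
None
```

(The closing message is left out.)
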